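# Balance a centrifuge rotor and close its lid

## Robot

A 7-joint arm with a two-finger parallel gripper is mounted at the origin on the work surface; the furniture and walls round the work are solid. World frame = base frame: x ahead of the robot, y to its left, z up, the work surface at z = 0. Lengths are in m, angles in rad, forces in N, time in s.
With the tool pointing down it reaches from about 0.4 to 0.85 m from the base axis. Payload 10.4 kg.
Tool frame: the origin (TCP) lies midway between the tips of the shut fingers; the grasp point (between the pads) lies 19 mm behind it; z points along the fingers, y is the line along which they close (so a half turn about z gives the same grasp; the last joint's range is limited). The gripper opens to 87 mm and grips with 3 to 60 N. Pads are 19 mm wide; open, the fingers measure 117 mm over their backs; the gripper's body (75 mm by 190 mm) begins 51 mm behind the grasp point.
Start: joints at [-1.317, 0.332, -0.065, 1.46, 0.022, 1.35, -0.088], TCP at [0.171, 0.601, 0.223] pointing down, gripper open.
Joint ranges: [-2.6, 2.6], [-0.5, 2.12], [-1.47, 1.34], [0.16, 2.42], [-1.27, 4.41], [0.06, 2.06], [-2.6, 2.6]. Speed limits (rad/s): [2.22, 2.22, 2.79, 2.79, 3.14, 3.14, 3.14].

## Interface

Orientations are given as a unit quaternion [x, y, z, w].
In Python, from bench import r gives the robot as it stands.
- The arm moves only by the tool arm_command, never from a script. Its argument "moves" is one flat list of numbers, 4 for each row, row after row: the shift along the tool's x, y, z in cm, then the turn about the tool's z in degrees. A call has 1 to 12 rows; each row shifts and turns the commanded pose from where the row before left it, along the tool's axes as they then stand; what a row does not reach is not made up. A row lasts 1/12 s, in which the tool goes at most 41.7 mm and 7.16 degrees, less where a joint would pass 70% of its speed; a pose out of reach is approached as far as the arm can. A call with a gripper value outside its range is refused whole. "fingers" is the opening in per cent of the stroke, from 0 (shut) to 100 (fully open), set as the call begins (left out, the last holds). The fingers move at their own pace and stop on an object; "squeeze" is the grip in N (left out, the last holds). Time passes only in rows, so rows that do not move let the fingers close. It gives the time, the measured TCP pose, the force, the opening and the grip force at its end, in the units of the state.
- r.read_state(): the state, without advancing time (a new reading comes with each control period).
- r.camera(name): name is "side" or "top" or "wrist"; returns the picture (400x640x3 uint8, red, green, blue); there is no depth.
- r.camera_info(name): a dict with "fx", "fy", "cx", "cy" (pixels), "k1" (the pictures are not rectified: a ray, as slopes to the right and down, at radius r is drawn at 1 + k1 r^2 times it, then the intrinsics apply), "origin" and "attitude" of the camera in the world. Camera axes: x right, y up, looking along -z (the intrinsics and any distortion apply to the point x, -y, -z); pixel columns grow to the right and rows downward; lengths in m; the calibration is good to about 2 mm. A picture is of the moment at which its call begins: read the wrist's pose just before it. camera_info takes no time and is no camera call; for the wrist camera it gives the pose at the moment of the call.
- r.close_job(): hands the job in; it is judged then, once.
The state is a dict: "time": time; "joint_positions": joint angles; "joint_vel": joint speeds; "joint_torque": joint torques, N m; "ee_pos": TCP position; "eef_rot": TCP orientation; "ft_force": force on the tool from outside, world axes, zero at the start; "torque": the same for the moment, N m; "width": finger opening in m; "grip_force": force on a finger pad.
Only numpy, scipy, OpenCV 4.12 (cv2) and the standard library are available. Lean on these libraries where they do the work, as an engineer would, in place of code of your own. Each camera call takes 0.05 s, during which the arm holds its last target. There are 200 camera calls.

## Task

Balance the centrifuge rotor and close it: put each of the three loose vials (squat, middle-sized, tall) into the empty well straight across the rotor's axis from the vial of the same kind that is already there, standing right down on the well's floor, then put the clear lid over them so that its rim sits flat all round on the rotor's shoulder. Leave the three vials that are already in the rotor in their wells.

Things in the scene. Friction and masses are not known exactly. Their poses are not given: they have to be found in the camera images.
- rotor: fixed round grey metal rotor, 180 mm wide. Origin on its axis at table height, x axis over a well. Deck 65 mm above the table; six flared wells every 60 degrees, 50 mm from the axis: 44 mm wide at the deck, 30 mm at the flat floor (39 mm above the table). Nut on the axis, 24 mm wide, 10 mm high. Bead round the deck (152 mm wide, top at 67 mm), outside it the flat shoulder for the lid, at 61 mm.
- squat_in_center (a point): squat glass vial, 45 mm high, 27 mm wide, with a wide white screw cap (31 mm wide, the top 15 mm). This one stands in a well of the rotor and stays there. The point is at its centre, half-way up; z up along its axis.
- middle_in_center (a point): middle-sized labelled glass vial, 55 mm high, 27 mm wide, with a white screw cap about as wide as the body (the top 17 mm). This one stands in a well of the rotor and stays there. The point is at its centre, half-way up; z up along its axis.
- tall_in_center (a point): tall glass vial, 72 mm high, 27 mm wide up to 52 mm, then a shoulder and a narrow bare-metal crimped cap (19 mm wide, the top 14 mm). This one stands in a well of the rotor and stays there. The point is at its centre, half-way up; z up along its axis.
- squat_out_center (a point): squat glass vial, 45 mm high, 27 mm wide, with a wide white screw cap (31 mm wide, the top 15 mm). This one stands loose on the table, 40 g or less. The point is at its centre, half-way up; z up along its axis.
- middle_out_center (a point): middle-sized labelled glass vial, 55 mm high, 27 mm wide, with a white screw cap about as wide as the body (the top 17 mm). This one stands loose on the table, 40 g or less. The point is at its centre, half-way up; z up along its axis.
- tall_out_center (a point): tall glass vial, 72 mm high, 27 mm wide up to 52 mm, then a shoulder and a narrow bare-metal crimped cap (19 mm wide, the top 14 mm). This one stands loose on the table, 40 g or less. The point is at its centre, half-way up; z up along its axis.
- lid_knob (a point): clear plastic rotor lid standing on its rim on the table: open-bottomed dome 168 mm wide (160 mm inside), 60 mm high, 0.2 to 0.33 kg, with a round black knob on top, 28 mm wide over 17 mm of height. The point is at the knob's centre on the lid's axis, 78 mm above the rim; knob top 10 mm above the point, dome top 18 mm below it. z up along the axis.

How it is judged:
By the outcome, as a careful person would: the job done as asked, in the order asked, and still so for the second after the job is handed in, with the robot touching nothing.
It also fails if it takes over 112 s, if anything falls off the work surface, if the arm or the gripper's body presses on something with over 40 N, if the wrist force passes 120 N, or if a joint passes its speed limit or range.

## Working session

There is one attempt and no reset: what is moved stays moved. The work goes in short steps, Python scripts to look and compute and a tool call to move; the robot and the scene stay as the last step left them, time stands still between calls to the robot, and variables do not carry over. Pictures are saved under pics/ and viewed, at most 14 in all, crops included, and the job is handed in when it is done.

Besides the shell and the picture viewer there is one more tool, called after "Call:" as name(argument=value, ...) on one line, values as JSON. arm_command: Moves the arm, as the interface text tells. Its arguments: {"type":"object","properties":{"moves":{"type":"array"},"fingers":{"type":"number"},"squeeze":{"type":"number"}},"required":["moves"]}

```bash
ls; mkdir -p pics
python3 - <<'E'
from bench import r
import cv2,numpy as np
s=r.read_state();print({k:np.round(v,3).tolist() for k,v in s.items()})
for n in("top","side"):
    print(n,r.camera_info(n));cv2.imwrite(f"pics/{n}0.png",r.camera(n)[:,:,::-1])
print(r.camera_info("wrist"))
E
```

```text
pics
{'time': 0.0, 'joint_positions': [-1.317, 0.333, -0.065, 1.461, 0.022, 1.35, -0.088], 'joint_vel': [0.001, 0.002, 0.0, -0.0, 0.001, -0.0, -0.0], 'joint_torque': [0.0, -62.326, 0.025, -38.989, -0.061, 0.04, 0.0], 'ee_pos': [0.171, 0.601, 0.222], 'eef_rot': [0.138, 0.99, -0.001, -0.0], 'ft_force': [0.621, 0.148, -0.273], 'torque': [0.005, -0.047, -0.009], 'grip_force': 0.0, 'width': 0.087}
top {'fx': 430.32965405092267, 'fy': 430.32965405092267, 'cx': 325.8148060875547, 'cy': 197.26462715897185, 'k1': 0.01566599196030753, 'origin': array([ 0.46529481, -0.03996494,  0.96939568]), 'attitude': array([ 0.00558214, -0.01878916, -0.69615786,  0.7176211 ])}
side {'fx': 406.3591509865768, 'fy': 406.3591509865768, 'cx': 319.2499423812626, 'cy': 201.10786460762588, 'k1': 0.0014106350353240871, 'origin': array([ 0.12569995, -0.67177015,  0.54305746]), 'attitude': array([ 0.45531493, -0.14477009, -0.25286902,  0.84130089])}
{'fx': 359.6992602487069, 'fy': 359.6992602487069, 'cx': 319.5148553895409, 'cy': 201.70676645167177, 'k1': -0.0144438071384351, 'origin': array([0.10187546, 0.62024214, 0.38496696]), 'attitude': array([-0.10602219, -0.07955994,  0.59751886,  0.79082281])}
```

View pics/top0.png

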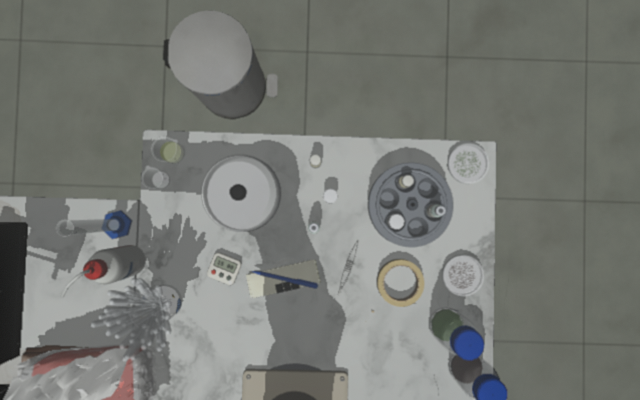

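View pics/side0.png

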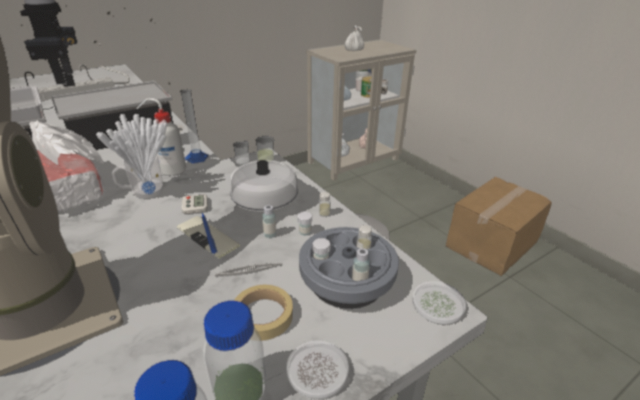

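The top view shows the lid (knob at about 238,192), loose vials at about (316,160), (330,196) and (314,227), and the rotor at about (411,204) holding vials at (405,182), (397,221) and (440,211). I'll zoom in next.

```bash
cat > h.py <<'E'
from bench import r
import cv2,numpy as np
from scipy.spatial.transform import Rotation as R
def ray(info,u,v):
    K=np.array([[info["fx"],0,info["cx"]],[0,info["fy"],info["cy"]],[0,0,1]])
    x=(np.array([u,v],float)-[info["cx"],info["cy"]])/[info["fx"],info["fy"]]
    p=x.copy()
    for _ in range(10): p=x/(1+info["k1"]*(p@p))
    return np.array(info["origin"]),R.from_quat(info["attitude"]).apply([p[0],-p[1],-1])
def onz(info,u,v,z):
    o,d=ray(info,u,v); return o+d*(z-o[2])/d[2]
def proj(info,P):
    c=R.from_quat(info["attitude"]).inv().apply(np.asarray(P)-info["origin"])
    p=np.array([c[...,0],-c[...,1]])/-c[...,2]
    p=p*(1+info["k1"]*(p**2).sum(0))
    return np.array([info["cx"]+info["fx"]*p[0],info["cy"]+info["fy"]*p[1]]).T
def totool(dx,s=None):
    "world shift (m) to tool axes, cm"
    s=s or r.read_state(); return 100*R.from_quat(s["eef_rot"]).inv().apply(dx)
def look(n):
    i=r.camera_info(n); return i,np.ascontiguousarray(r.camera(n)[:,:,::-1])
E
python3 - <<'E'
from h import *
t=cv2.imread("pics/top0.png");s=cv2.imread("pics/side0.png")
a=cv2.resize(t[140:260,300:460],None,fx=5,fy=5,interpolation=2)
cv2.imwrite("pics/tc.png",a)
cv2.imwrite("pics/sc.png",cv2.resize(s[185:305,250:410],None,fx=5,fy=5,interpolation=2))
E
```

```text
(no output)
```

View pics/tc.png

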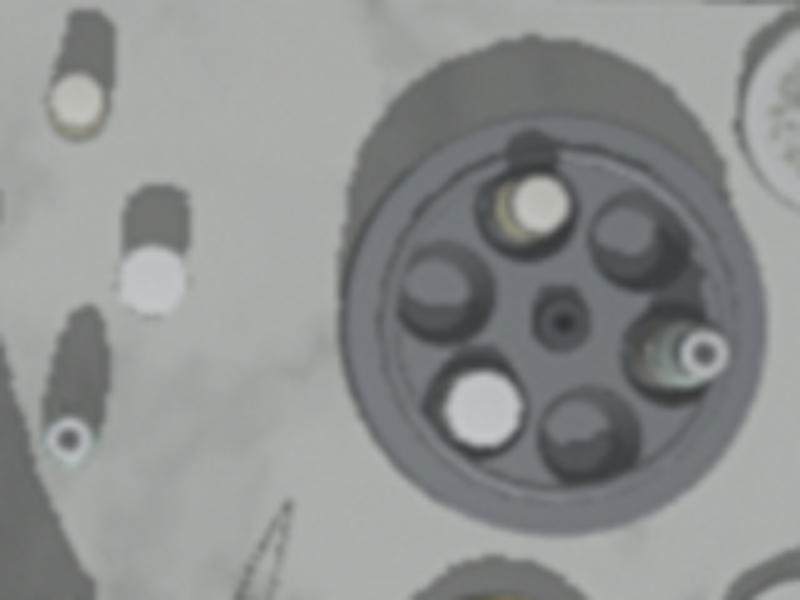

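View pics/sc.png

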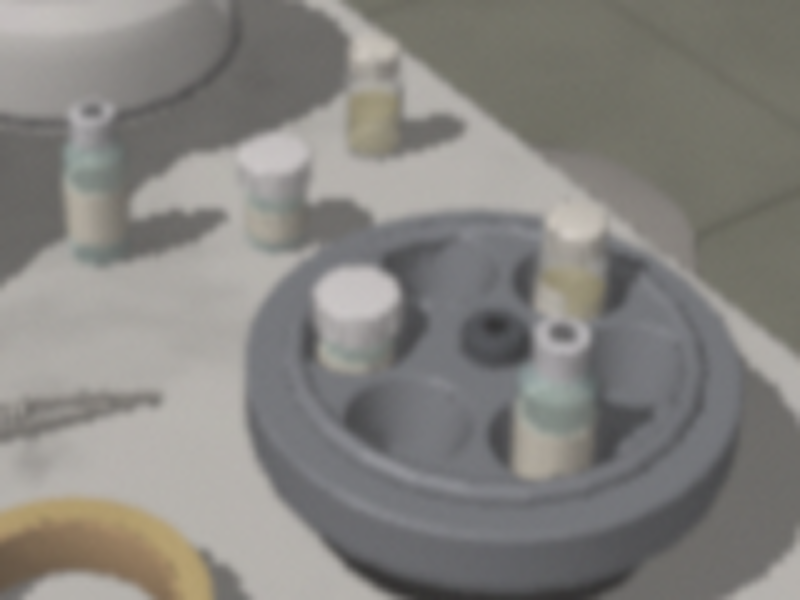

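Run:
```python
from h import *
i=r.camera_info("top"); j=r.camera_info("side")
f=lambda x,y:(300+x/5-.4,140+y/5-.4)
g=lambda x,y:(250+x/5-.4,185+y/5-.4)
L=dict(mid=(77,102,.055),squat=(152,280,.045),tall=(69,440,.072),nut=(561,322,.075),rim=(553,325,.061),midin=(540,205,.094),tallin=(704,354,.111),squatin=(483,411,.084),wSq=(638,240,.065),wMid=(589,436,.065),wTall=(446,293,.065))
for k,(x,y,z) in L.items():print(k,onz(i,*f(x,y),z).round(4))
for k,(x,y,z) in dict(mid=(375,50,.055),squat=(275,156,.045),tall=(94,112,.072),nut=(496,325,.075),midin=(577,219,.094),tallin=(562,334,.111),squatin=(357,292,.084)).items():print('side',k,onz(j,*g(x,y),z).round(4))
print('knob',onz(i,238,192,.088).round(4))
t=cv2.imread("pics/top0.png")
m=(t[150:240,190:285].max(2)<50).astype(np.uint8);n,l,st,c=cv2.connectedComponentsWithStats(m)
for a,b in zip(st[1:],c[1:]):
    if a[4]>60: print(a,b+[190,150],onz(i,*(b+[190,150]),.088).round(4))
print(R.from_quat(r.read_state()["eef_rot"]).as_matrix().round(3))
```

```text
mid [ 0.5758 -0.0311  0.055 ]
squat [ 0.5013 -0.0656  0.045 ]
tall [ 0.4326 -0.0323  0.072 ]
nut [ 0.4878 -0.2359  0.075 ]
rim [ 0.4868 -0.2356  0.061 ]
midin [ 0.5349 -0.222   0.094 ]
tallin [ 0.4759 -0.2857  0.111 ]
squatin [ 0.45   -0.2026  0.084 ]
wSq [ 0.5237 -0.2699  0.065 ]
wMid [ 0.4405 -0.251   0.065 ]
wTall [ 0.4988 -0.1892  0.065 ]
side mid [ 0.5766 -0.0335  0.055 ]
side squat [ 0.5015 -0.0678  0.045 ]
side tall [ 0.4348 -0.0328  0.072 ]
side nut [ 0.4893 -0.2364  0.075 ]
side midin [ 0.5367 -0.2219  0.094 ]
side tallin [ 0.4768 -0.2854  0.111 ]
side squatin [ 0.4516 -0.2029  0.084 ]
knob [0.5012 0.1236 0.088 ]
[[-0.962  0.273 -0.   ]
 [ 0.273  0.962 -0.001]
 [-0.    -0.001 -1.   ]]
```

The rotor axis is at about (0.488, -0.236) with a phase of about 16.5°. The targets are squat at -43.5°, middle at 196.5° and tall at 76.5°. To clear the nut and the neighbouring vials, I'll grip along a line 30° off radial.

Call:
arm_command(moves=[0, 0, -4, 0, 0, 0, -4, 0, 0, 0, -4, 0, 0, 0, -4, 0, -2.4, -2.7, 0, 0, -2.4, -2.7, 0, 0, -2.4, -2.7, 0, 0, -2.4, -2.7, 0, 0, -2.4, -2.7, 0, 0, -2.4, -2.7, 0, 0, -2.4, -2.7, 0, 0, -2.4, -2.7, 0, 0], fingers=65, squeeze=15)

```text
time: 1.1
ee_pos: [0.2968, 0.3391, 0.3823]
eef_rot: [0.138, 0.99, -0.0, -0.0]
ft_force: [0.7, 0.9, 0.8]
width: 0.0566
grip_force: 0.0
```

Call:
arm_command(moves=[-2.4, -2.7, 0, 0, -2.4, -2.7, 0, 0, -2.4, -2.7, 0, 0, -2.4, -2.7, 0, 0, -2.4, -2.7, 0, 0, -2.4, -2.7, 0, 0, -2.4, -2.7, 0, 0, -2.4, -2.7, 0, 0, -2.4, -2.7, 0, 0, -2.4, -2.7, 0, 0, 0, 0, 0, -6, 0, 0, 0, -6])

```text
time: 2.1
ee_pos: [0.4539, 0.0133, 0.3823]
eef_rot: [0.034, 0.999, -0.0, -0.0]
ft_force: [0.2, 0.4, -0.4]
width: 0.0564
grip_force: 0.0
```

Call:
arm_command(moves=[0, 0, 3.5, -6, 0, 0, 3.5, -6, 0, 0, 3.5, -6, 0, 0, 3.5, -2.3, 0, 0, 3.5, 0, 0, 0, 0, 0, 0, 0, 0, 0, 0, 0, 0, 0])

```text
time: 2.77
ee_pos: [0.4544, 0.0157, 0.2094]
eef_rot: [-0.143, 0.99, 0.0, 0.001]
ft_force: [0.1, 0.2, 0.5]
width: 0.0567
grip_force: 0.0
```

Run:
```python
from h import *
i,p=look("wrist");cv2.imwrite("pics/w1.png",p)
for n,P in dict(sq=(.5015,-.0667,.045),mid=(.576,-.0323,.055),tall=(.4337,-.0325,.072),nut=(.488,-.236,.075)).items():print(n,proj(i,P).round(1))
s=r.read_state();print(s["ee_pos"],totool(np.array([.5015,-.0667,.03])-s["ee_pos"]))
import pickle;pickle.dump(i,open("w1.pkl","wb"))
```

```text
sq [222.4 205.8]
mid [237.9 288.2]
tall [271.5 151. ]
nut [ 17.8 145.4]
[0.45476793 0.01583607 0.20978878] [-2.09703277 -9.23920925 17.98444912]
```

View pics/w1.png

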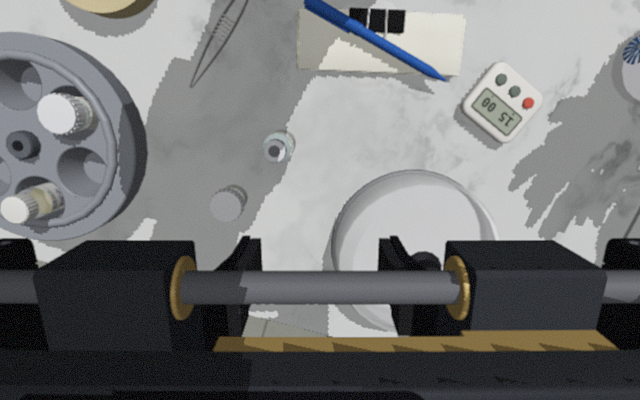

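The wrist view shows the squat cap at about (228,203), the tall cap at (277,150) and the nut at (22,144). All three sit about 5 px right of where I predicted, so I'll go nearer and check again.

Call:
arm_command(moves=[-0.5, -2.3, 2, 0, -0.5, -2.3, 2, 0, -0.5, -2.3, 2, 0, -0.6, -2.3, 2, 0, 0, 0, 0, 0, 0, 0, 0, 0, 0, 0, 0, 0])

```text
time: 3.4
ee_pos: [0.5007, -0.066, 0.129]
eef_rot: [-0.143, 0.99, 0.0, 0.001]
ft_force: [-0.1, -0.5, -1.1]
width: 0.0566
grip_force: 0.0
```

Run:
```python
from h import *
i,p=look("wrist");cv2.imwrite("pics/w2.png",p)
for n,P in dict(sq=(.5015,-.0667,.045),mid=(.576,-.0323,.055),tall=(.4337,-.0325,.072),nut=(.488,-.236,.075)).items():print(n,proj(i,P).round(1))
s=r.read_state();print(s["ee_pos"],totool(np.array([.5015,-.0667,.03])-s["ee_pos"]))
print(proj(i,s["ee_pos"]))
```

```text
sq [318.8 208.2]
mid [334.7 315.8]
tall [404.8 132.8]
nut [ 52.5 124.2]
[ 0.50069945 -0.06556872  0.12917084] [-0.01923009 -0.13588256  9.91710284]
[321.1947564  255.74226584]
```

View pics/w2.png

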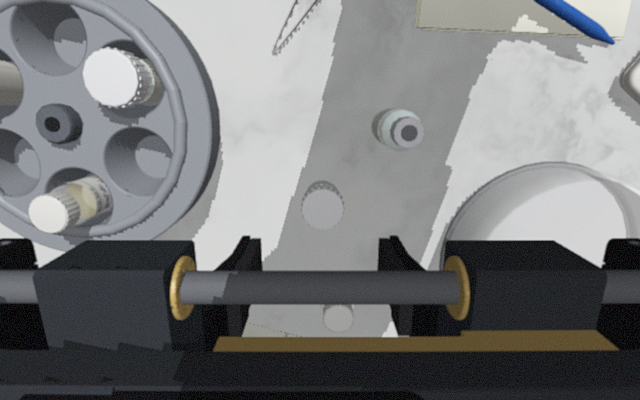

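The squat cap is at (322,207), so its centre is within about 2 mm of the tool axis. Descending to grip it.

Call:
arm_command(moves=[0, 0, 2.5, 0, 0, 0, 2.5, 0, 0, 0, 2.5, 0, 0, 0, 2.4, 0, 0, 0, 0, 0, 0, 0, 0, 0])

```text
time: 3.95
ee_pos: [0.4998, -0.0657, 0.0294]
eef_rot: [-0.144, 0.99, 0.0, -0.0]
ft_force: [0.7, -0.9, 1.1]
width: 0.0567
grip_force: 0.0
```

Call:
arm_command(moves=[0, 0, 0, 0, 0, 0, 0, 0, 0, 0, 0, 0, 0, 0, 0, 0, 0, 0, 0, 0, 0, 0, 0, 0], fingers=0)

```text
time: 4.45
ee_pos: [0.5001, -0.0664, 0.029]
eef_rot: [-0.143, 0.99, 0.0, 0.0]
ft_force: [-1.1, 1.2, 4.2]
width: 0.0307
grip_force: 15.0
```

Call:
arm_command(moves=[0, 0, -3, 0, 0, 0, -3, 0, 0, 0, -3, 0, 0, 0, -3, 0, 0, 0, -0.5, 0, 0, 0, 0, 0, 0, 0, 0, 0])

```text
time: 5.03
ee_pos: [0.4995, -0.0664, 0.153]
eef_rot: [-0.143, 0.99, 0.0, -0.0]
ft_force: [-0.5, -0.6, -1.2]
width: 0.0306
grip_force: 15.0
```

Run:
```python
from h import *
s=r.read_state();print(s["width"],s["grip_force"],s["ee_pos"],totool(np.array([.5243,-.2704,.07])-s["ee_pos"]),R.from_quat(s["eef_rot"]).as_matrix()[:2,1])
```

```text
0.030552292300704827 14.999945908784866 [ 0.49946756 -0.06635145  0.15296956] [  3.40002903 -20.27723333   8.284787  ] [-0.28334248  0.9590186 ]
```

Call:
arm_command(moves=[0.34, -2.03, 0, 0, 0.34, -2.03, 0, 0, 0.34, -2.03, 0, 0, 0.34, -2.03, 0, 0, 0.34, -2.03, 0, 0, 0.34, -2.03, 0, 0, 0.34, -2.03, 0, 0, 0.34, -2.03, 0, 0, 0.34, -2.03, 0, 0, 0.34, -2.03, 0, 0, 0, 0, 0, 0, 0, 0, 0, 0])

```text
time: 6.03
ee_pos: [0.5232, -0.2719, 0.1516]
eef_rot: [-0.142, 0.99, 0.0, -0.002]
ft_force: [-0.3, 0.9, -0.8]
width: 0.0306
grip_force: 15.0
```

Run:
```python
from h import *
i,p=look("wrist");t,q=look("top")
cv2.imwrite("pics/w3.png",np.vstack([p,cv2.resize(q[150:250,340:500],None,fx=2,fy=2)[:, :320].repeat(1,0) if 0 else cv2.resize(q[160:250,340:484],(640,400))])[:800:1])
cv2.imwrite("pics/w3.png",np.hstack([cv2.resize(p,(480,300)),cv2.resize(q[160:250,360:456],(320,300))]))
s=r.read_state();print(s["ee_pos"],totool(np.array([.5243,-.2704,.07])-s["ee_pos"]))
c=np.array([.488,-.236]);a=np.radians(16.5)
for n,P in dict(nut=(*c,.075),midin=(*(c+.05*np.array([np.cos(a),np.sin(a)])),.094),tallin=(*(c+.05*np.array([np.cos(a+4.18879),np.sin(a+4.18879)])),.111),squatin=(*(c+.05*np.array([np.cos(a+2.0944),np.sin(a+2.0944)])),.084),wsq=(.5243,-.2704,.065)).items():print(n,(proj(i,P)*.75).round(1),proj(t,P).round(1))
```

```text
[ 0.52407416 -0.26998827  0.15216273] [-0.02399927 -0.05774554  8.21616948]
nut [289. 133.] [411.8 203.9]
midin [290.3 192.7] [407.5 180.1]
tallin [241.4 109.9] [439.9 210.2]
squatin [342.9 106. ] [395.7 220.9]
wsq [241.1 156.7] [427.4 187.3]
```

View pics/w3.png

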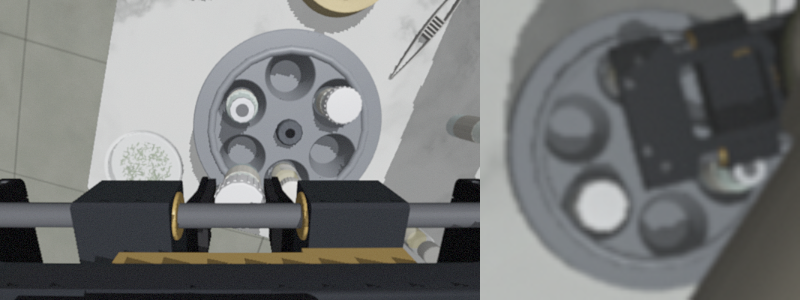

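The nut at (289,132) and the well at (242,155) match the prediction within about 2 px. Lowering the squat vial.

Call:
arm_command(moves=[0, 0, 1.5, 0, 0, 0, 1.5, 0, 0, 0, 1.5, 0, 0, 0, 1, 0, 0, 0, 1, 0, 0, 0, 0.6, 0, 0, 0, 0.6, 0, 0, 0, 0.4, 0, 0, 0, 0.1, 0, 0, 0, 0, 0, 0, 0, 0, 0])

```text
time: 7.05
ee_pos: [0.5248, -0.2711, 0.0719]
eef_rot: [-0.143, 0.99, -0.0, 0.0]
ft_force: [0.2, 0.4, -0.0]
width: 0.0306
grip_force: 15.0
```

Call:
arm_command(moves=[0, 0, 0.15, 0, 0, 0, 0.15, 0, 0, 0, 0, 0, 0, 0, 0, 0])

```text
time: 7.38
ee_pos: [0.5246, -0.2709, 0.0685]
eef_rot: [-0.143, 0.99, 0.0, 0.0]
ft_force: [0.2, -0.3, -0.0]
width: 0.0306
grip_force: 15.0
```

Call:
arm_command(moves=[0, 0, 0, 0, 0, 0, 0, 0, 0, 0, 0, 0, 0, 0, 0, 0], fingers=46)

```text
time: 7.72
ee_pos: [0.5246, -0.2709, 0.0686]
eef_rot: [-0.143, 0.99, 0.0, 0.0]
ft_force: [0.1, 0.3, -0.3]
width: 0.0397
grip_force: 0.0
```

Call:
arm_command(moves=[0, 0, -1, 0, 0, 0, -2, 0, 0, 0, -3, 0, 0, 0, -3, 0, 0, 0, 0, 0, 0, 0, 0, 0])

```text
time: 8.22
ee_pos: [0.5255, -0.2715, 0.1608]
eef_rot: [-0.143, 0.99, -0.001, 0.002]
ft_force: [0.3, -0.5, -1.1]
width: 0.0398
grip_force: 0.0
```

Run:
```python
from h import *
s=r.read_state();print(s["ee_pos"],totool(np.array([.576,-.0318,.12])-s["ee_pos"]))
```

```text
[ 0.52554145 -0.27149647  0.16078772] [-11.60866041  21.56909861   4.08092835]
```

Call:
arm_command(moves=[-1.45, 2.7, 0, 0, -1.45, 2.7, 0, 0, -1.45, 2.7, 0, 0, -1.45, 2.7, 0, 0, -1.45, 2.7, 0, 0, -1.45, 2.7, 0, 0, -1.45, 2.7, 0, 0, -1.45, 2.7, 0, 0, 0, 0, 0, 6, 0, 0, 0, 6, 0, 0, 0, 6, 0, 0, 0, 6], fingers=65)

```text
time: 9.22
ee_pos: [0.5741, -0.0307, 0.1578]
eef_rot: [0.068, 0.998, -0.0, -0.001]
ft_force: [-0.7, 0.3, 0.2]
width: 0.0564
grip_force: 0.0
```

Call:
arm_command(moves=[0, 0, 0.5, 6, 0, 0, 0.5, 6, 0, 0, 0.5, 6, 0, 0, 0.5, 6, 0, 0, 0.5, 6, 0, 0, 0.5, 6, 0, 0, 0, 0, 0, 0, 0, 0, 0, 0, 0, 0])

```text
time: 9.97
ee_pos: [0.5745, -0.031, 0.1285]
eef_rot: [0.369, 0.929, -0.0, -0.0]
ft_force: [0.8, 0.3, -0.4]
width: 0.0568
grip_force: 0.0
```

Run:
```python
from h import *
i,p=look("wrist");t,q=look("top")
cv2.imwrite("pics/w4.png",np.hstack([cv2.resize(p,(480,300)),cv2.resize(q[160:250,360:456],(320,300))]))
s=r.read_state();print(s["ee_pos"],totool(np.array([.576,-.0318,.03])-s["ee_pos"]),s["joint_positions"],R.from_quat(s["eef_rot"]).as_matrix()[:2,1])
for n,P in dict(mid=(.576,-.0318,.055),tall=(.4337,-.0325,.072)).items():print(n,(proj(i,P)*.75).round(1))
```

```text
[ 0.57474551 -0.03099159  0.12873151] [-0.14643935  0.02444199  9.87316258] [-0.78533438  0.42083754  0.95232328  1.75224365 -0.37153212  1.16164332
  1.08968508] [0.68753262 0.72615343]
mid [240.3 160.3]
tall [111.3  37.5]
```

View pics/w4.png

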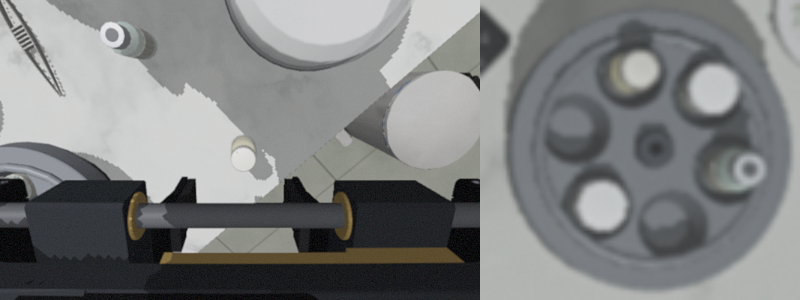

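The squat vial now stands in its well, and the middle cap is at (243,159), on target. Descending to grip it.

Call:
arm_command(moves=[-0.1, 0, 2.5, 0, 0, 0, 2.5, 0, 0, 0, 2.5, 0, 0, 0, 2.3, 0, 0, 0, 0, 0, 0, 0, 0, 0])

```text
time: 10.57
ee_pos: [0.5749, -0.0319, 0.0304]
eef_rot: [0.371, 0.929, -0.0, -0.001]
ft_force: [-0.5, -0.5, -0.1]
width: 0.0561
grip_force: 0.0
```

Call:
arm_command(moves=[0, 0, 0, 0, 0, 0, 0, 0, 0, 0, 0, 0, 0, 0, 0, 0, 0, 0, 0, 0, 0, 0, 0, 0], fingers=0)

```text
time: 11.07
ee_pos: [0.5756, -0.0315, 0.0309]
eef_rot: [0.371, 0.929, 0.0, 0.0]
ft_force: [0.6, 0.7, 0.7]
width: 0.0271
grip_force: 14.5
```

Call:
arm_command(moves=[0, 0, -3, 0, 0, 0, -3, 0, 0, 0, -3, 0, 0, 0, -3, 0, 0, 0, -0.5, 0, 0, 0, 0, 0, 0, 0, 0, 0])

```text
time: 11.65
ee_pos: [0.5752, -0.0313, 0.1551]
eef_rot: [0.371, 0.929, 0.0, -0.0]
ft_force: [-1.5, -0.1, -0.7]
width: 0.0268
grip_force: 14.5
```

Run:
```python
from h import *
s=r.read_state();print(s["ee_pos"],totool(np.array([.4401,-.2502,.07])-s["ee_pos"]))
```

```text
[ 0.57521513 -0.03134003  0.15507279] [ -5.28562573 -25.17507081   8.49762498]
```

Call:
arm_command(moves=[-0.48, -2.29, 0, 0, -0.48, -2.29, 0, 0, -0.48, -2.29, 0, 0, -0.48, -2.29, 0, 0, -0.48, -2.29, 0, 0, -0.48, -2.29, 0, 0, -0.48, -2.29, 0, 0, -0.48, -2.29, 0, 0, -0.48, -2.29, 0, 0, -0.48, -2.29, 0, 0, -0.48, -2.29, 0, 0, 0, 0, 0, 0])

```text
time: 12.65
ee_pos: [0.4365, -0.2541, 0.1544]
eef_rot: [0.374, 0.928, -0.001, -0.001]
ft_force: [-1.1, -0.5, 0.2]
width: 0.0274
grip_force: 14.5
```

Call:
arm_command(moves=[0, 0, 0, 0, 0, 0, 0, 0])

```text
time: 12.82
ee_pos: [0.4399, -0.2497, 0.1546]
eef_rot: [0.371, 0.929, -0.0, -0.001]
ft_force: [0.5, -0.1, 0.3]
width: 0.0268
grip_force: 14.5
```

Run:
```python
from h import *
s=r.read_state();print(s["ee_pos"],totool(np.array([.4401,-.2502,.07])-s["ee_pos"]))
```

```text
[ 0.43991767 -0.24973698  0.15459986] [-0.05647721 -0.01560883  8.45992912]
```

Call:
arm_command(moves=[0, 0, 1.5, 0, 0, 0, 1.5, 0, 0, 0, 1.5, 0, 0, 0, 1, 0, 0, 0, 1, 0, 0, 0, 0.6, 0, 0, 0, 0.6, 0, 0, 0, 0.4, 0, 0, 0, 0.25, 0, 0, 0, 0, 0, 0, 0, 0, 0, 0, 0, 0, 0])

```text
time: 13.82
ee_pos: [0.4403, -0.2507, 0.0724]
eef_rot: [0.371, 0.929, 0.0, 0.0]
ft_force: [-0.4, -0.4, -0.5]
width: 0.0268
grip_force: 14.5
```

Call:
arm_command(moves=[0, 0, 0, 0, 0, 0, 0, 0, 0, 0, 0, 0, 0, 0, 0, 0], fingers=44)

```text
time: 14.15
ee_pos: [0.4402, -0.2505, 0.0721]
eef_rot: [0.371, 0.929, 0.0, 0.0]
ft_force: [-0.1, 0.4, -0.7]
width: 0.0374
grip_force: 0.0
```

Call:
arm_command(moves=[0, 0, -1, 0, 0, 0, -2, 0, 0, 0, -3, 0, 0, 0, -3, 0, 0, 0, 0, 0, 0, 0, 0, 0])

```text
time: 14.65
ee_pos: [0.4411, -0.2508, 0.1638]
eef_rot: [0.371, 0.929, 0.001, 0.002]
ft_force: [-0.1, -0.5, -0.6]
width: 0.0383
grip_force: 0.0
```

Run:
```python
from h import *
s=r.read_state();print(s["ee_pos"],totool(np.array([.4337,-.0322,.16])-s["ee_pos"]))
```

```text
[ 0.44106941 -0.25081929  0.16376108] [15.59512965 15.33868534  0.38097747]
```

Call:
arm_command(moves=[1.95, 1.92, 0, 0, 1.95, 1.92, 0, 0, 1.95, 1.92, 0, 0, 1.95, 1.92, 0, 0, 1.95, 1.92, 0, 0, 1.95, 1.92, 0, 0, 1.95, 1.92, 0, 0, 1.95, 1.92, 0, 0, 0, 0, 1.5, 0, 0, 0, 1.5, 0, 0, 0, 0, 0, 0, 0, 0, 0], fingers=65)

```text
time: 15.65
ee_pos: [0.432, -0.0321, 0.1314]
eef_rot: [0.371, 0.929, -0.001, -0.001]
ft_force: [0.4, -0.0, 0.5]
width: 0.0565
grip_force: 0.0
```

Run:
```python
from h import *
i,p=look("wrist");t,q=look("top")
cv2.imwrite("pics/w5.png",np.hstack([cv2.resize(p,(480,300)),cv2.resize(q[160:250,360:456],(320,300))]))
s=r.read_state();print(s["ee_pos"],totool(np.array([.4337,-.0322,.03])-s["ee_pos"]),s["joint_positions"])
for n,P in dict(tall=(.4337,-.0322,.072)).items():print(n,(proj(i,P)*.75).round(1))
```

```text
[ 0.43295428 -0.03211452  0.13245475] [-0.05918504  0.04705217 10.24547091] [-0.96557162 -0.08992192  0.91821618  2.09003512  0.08002851  1.10761777
  0.72462027]
tall [241.3 164.8]
```

View pics/w5.png

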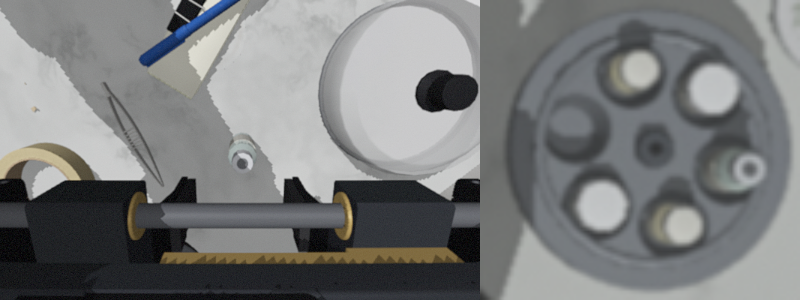

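The middle vial is in its well. The tall cap is at (242,162), close to the predicted spot. Gripping it.

Call:
arm_command(moves=[-0.05, 0, 2.5, 0, 0, 0, 2.5, 0, 0, 0, 2.5, 0, 0, 0, 2.6, 0, 0, 0, 0, 0, 0, 0, 0, 0])

```text
time: 16.25
ee_pos: [0.4327, -0.0329, 0.0312]
eef_rot: [0.372, 0.928, -0.001, -0.001]
ft_force: [0.6, -0.3, 0.6]
width: 0.0565
grip_force: 0.0
```

Call:
arm_command(moves=[0, 0, 0, 0, 0, 0, 0, 0, 0, 0, 0, 0, 0, 0, 0, 0, 0, 0, 0, 0, 0, 0, 0, 0], fingers=0)

```text
time: 16.75
ee_pos: [0.4335, -0.0319, 0.0314]
eef_rot: [0.371, 0.929, 0.001, 0.0]
ft_force: [0.5, -0.4, 2.5]
width: 0.0264
grip_force: 15.0
```

Call:
arm_command(moves=[0, 0, -3, 0, 0, 0, -3, 0, 0, 0, -3, 0, 0, 0, -3, 0, 0, 0, -0.5, 0, 0, 0, 0, 0, 0, 0, 0, 0])

```text
time: 17.33
ee_pos: [0.433, -0.0318, 0.1555]
eef_rot: [0.371, 0.929, 0.0, -0.0]
ft_force: [-0.2, 0.1, -0.6]
width: 0.0264
grip_force: 15.0
```

Run:
```python
from h import *
s=r.read_state();print(s["ee_pos"],totool(np.array([.4997,-.1874,.07])-s["ee_pos"]))
```

```text
[ 0.43301528 -0.03183598  0.15549551] [-15.55565222  -6.68893546   8.53491707]
```

Call:
arm_command(moves=[-1.94, -0.83, 0, 0, -1.94, -0.83, 0, 0, -1.94, -0.83, 0, 0, -1.94, -0.83, 0, 0, -1.94, -0.83, 0, 0, -1.94, -0.83, 0, 0, -1.94, -0.83, 0, 0, -1.94, -0.83, 0, 0, 0, 0, 0, 0, 0, 0, 0, 0, 0, 0, 0, 0])

```text
time: 18.25
ee_pos: [0.499, -0.187, 0.1547]
eef_rot: [0.371, 0.928, -0.001, -0.001]
ft_force: [-0.1, 0.4, 0.2]
width: 0.0263
grip_force: 15.0
```

Run:
```python
from h import *
s=r.read_state();print(s["ee_pos"],totool(np.array([.4997,-.1874,.0715])-s["ee_pos"]))
```

```text
[ 0.49903265 -0.18698744  0.15471073] [-0.08877159  0.03359141  8.32090135]
```

Call:
arm_command(moves=[0, 0, 1.5, 0, 0, 0, 1.5, 0, 0, 0, 1.5, 0, 0, 0, 1, 0, 0, 0, 1, 0, 0, 0, 0.6, 0, 0, 0, 0.6, 0, 0, 0, 0.4, 0, 0, 0, 0.25, 0, 0, 0, 0, 0, 0, 0, 0, 0, 0, 0, 0, 0])

```text
time: 19.25
ee_pos: [0.5002, -0.1873, 0.0729]
eef_rot: [0.371, 0.929, 0.0, 0.0]
ft_force: [0.3, -0.1, -0.1]
width: 0.0263
grip_force: 15.0
```

Call:
arm_command(moves=[0, 0, 0, 0, 0, 0, 0, 0, 0, 0, 0, 0, 0, 0, 0, 0], fingers=44)

```text
time: 19.58
ee_pos: [0.5, -0.1871, 0.0726]
eef_rot: [0.371, 0.929, 0.0, 0.0]
ft_force: [0.7, 0.3, -0.0]
width: 0.0372
grip_force: 0.0
```

Call:
arm_command(moves=[0, 0, -1, 0, 0, 0, -2, 0, 0, 0, -3, 0, 0, 0, -3, 0, 0, 0, 0, 0, 0, 0, 0, 0])

```text
time: 20.08
ee_pos: [0.5009, -0.1874, 0.1643]
eef_rot: [0.371, 0.929, 0.001, 0.001]
ft_force: [0.6, 0.0, -0.5]
width: 0.0384
grip_force: 0.0
```

Run:
```python
from h import *
i,p=look("top");j,q=look("side")
# knob from dark blobs in both views
for n,inf,im,(x0,x1,y0,y1) in(("top",i,p,(215,262,170,215)),("side",j,q,(245,285,150,185))):
    m=(im[y0:y1,x0:x1].max(2)<50).astype(np.uint8);k,l,st,c=cv2.connectedComponentsWithStats(m)
    a=1+st[1:,4].argmax();b=c[a]+[x0,y0];print(n,st[a],b,onz(inf,*b,.078).round(4))
s=r.read_state();print(s["ee_pos"],totool(np.array([.501,.1236,.2])-s["ee_pos"]))
```

```text
Traceback (most recent call last):
ValueError: attempt to get argmax of an empty sequence
```

Call:
arm_command(moves=[0, 0, -2, 0, 2.14, 2.25, 0, 0, 2.14, 2.25, 0, 0, 2.14, 2.25, 0, 0, 2.14, 2.25, 0, 0, 2.14, 2.25, 0, 0, 2.14, 2.25, 0, 0, 2.14, 2.25, 0, 0, 2.14, 2.25, 0, 0, 2.14, 2.25, 0, 0, 2.14, 2.25, 0, 0, 0, 0, 0, 0], fingers=65)

```text
time: 21.18
ee_pos: [0.4986, 0.1301, 0.1813]
eef_rot: [0.367, 0.93, -0.0, -0.001]
ft_force: [0.3, 0.3, 0.5]
width: 0.0568
grip_force: 0.0
```

Call:
arm_command(moves=[0, 0, 0, 0, 0, 0, 0, 0])

```text
time: 21.35
ee_pos: [0.4996, 0.1224, 0.1818]
eef_rot: [0.371, 0.929, -0.001, -0.0]
ft_force: [0.3, -0.1, -0.9]
width: 0.0566
grip_force: 0.0
```

Run:
```python
from h import *
j,q=look("side");i,p=look("wrist");t,o=look("top")
t0=cv2.imread("pics/top0.png");s0=cv2.imread("pics/side0.png")
for n,inf,im,(x0,x1,y0,y1) in(("top",t,t0,(225,252,178,206)),("side",j,s0,(245,285,155,180))):
    g=im[y0:y1,x0:x1].max(2);m=(g<90).astype(np.uint8);k,l,st,c=cv2.connectedComponentsWithStats(m)
    a=1+st[1:,4].argmax();b=c[a]+[x0,y0];print(n,g.min(),st[a],b,onz(inf,*b,.088 if n=="top" else .08).round(4))
s=r.read_state();print(s["ee_pos"],s["joint_positions"])
print((proj(i,(.501,.1236,.088))*.75).round(1))
cv2.imwrite("pics/w6.png",np.vstack([np.hstack([cv2.resize(p,(480,300)),cv2.resize(o[160:250,360:456],(320,300))]),cv2.resize(q[215:290,285:410],(800,300))[:,:,:]]))
```

```text
top 49 [  5   7  16  15 195] [237.64615385 191.95384615] [0.5013 0.1243 0.088 ]
side 45 [ 11   5  13  15 158] [262.03797468 167.29746835] [0.4971 0.1165 0.08  ]
[0.49990366 0.12189926 0.18232552] [-1.29002619  0.16874632  1.06932069  1.84675318 -0.15761771  1.21760119
  0.63649097]
[242.  152.4]
```

View pics/w6.png

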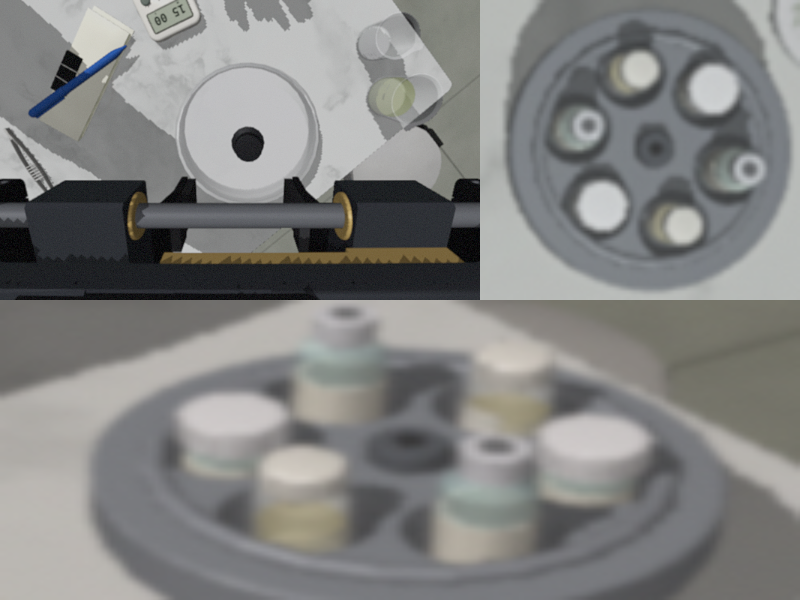

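All six vials are seated, with the tall one in the left well. In the wrist view the knob top is at about (248,145), against a prediction of (242,152). I'll get a better estimate of its position.

```bash
cat > knob.py <<'E'
from h import *
i,p=look("wrist");s=r.read_state();J=r.camera_info("side");s0=cv2.imread("pics/side0.png")
g=p[:235].max(2).astype(np.uint8);m=(g<60).astype(np.uint8);k,l,st,c=cv2.connectedComponentsWithStats(m)
for a in range(1,k):
    x,y,w,h,A=st[a]
    if A>400 and y>60: print(st[a],c[a].round(1))
cv2.imwrite("pics/k_crop.png",cv2.resize(p[120:240,260:400],(700,600)))
print(s["ee_pos"],proj(i,(.5013,.1243,.088)).round(1),proj(i,(.5013,.1243,.080)).round(1))
print(proj(J,(.5013,.1243,.078)).round(1))
E
python3 knob.py
```

```text
[ 82  67  27  28 436] [95.1 80.8]
[ 309  170   42   45 1419] [330.1 191.7]
[0.49992951 0.12215938 0.18243205] [323.4 202.6] [323.3 199.8]
[262.1 166.3]
```

View pics/k_crop.png

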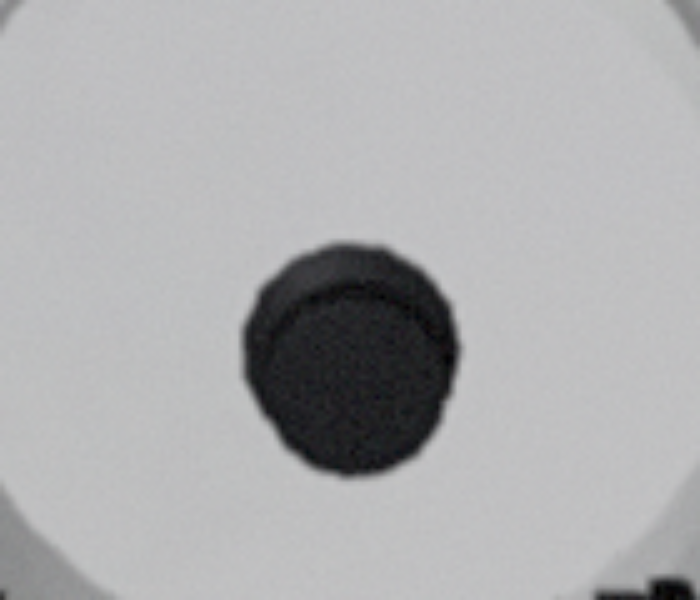

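Call:
arm_command(moves=[0.05, 0.3, 2.5, 0, 0, 0, 2.5, 0, 0, 0, 2.5, 0, 0, 0, 2.2, 0, 0, 0, 1, 0, 0, 0, 1, 0, 0, 0, 0, 0, 0, 0, 0, 0], fingers=65)

```text
time: 22.22
ee_pos: [0.502, 0.1257, 0.0661]
eef_rot: [0.371, 0.929, 0.0, 0.0]
ft_force: [0.1, -0.5, -0.2]
width: 0.0569
grip_force: 0.0
```

Call:
arm_command(moves=[0, 0, 0, 0, 0, 0, 0, 0, 0, 0, 0, 0, 0, 0, 0, 0, 0, 0, 0, 0, 0, 0, 0, 0], fingers=0, squeeze=35)

```text
time: 22.72
ee_pos: [0.5021, 0.1264, 0.066]
eef_rot: [0.371, 0.929, 0.001, 0.0]
ft_force: [1.6, 0.9, 2.8]
width: 0.0263
grip_force: 35.0
```

Call:
arm_command(moves=[0, 0, -0.5, 0, 0, 0, -1, 0, 0, 0, -1.5, 0, 0, 0, -2, 0, 0, 0, -2, 0, 0, 0, -2, 0, 0, 0, -2, 0, 0, 0, -2, 0, 0, 0, -1, 0, 0, 0, -0.5, 0, 0, 0, 0, 0, 0, 0, 0, 0])

```text
time: 23.72
ee_pos: [0.5012, 0.1259, 0.2099]
eef_rot: [0.371, 0.929, -0.0, -0.0]
ft_force: [-0.7, 0.1, -1.1]
width: 0.0262
grip_force: 35.0
```

Run:
```python
from h import *
i,p=look("top");j,q=look("side")
s=r.read_state();print(s["width"],s["grip_force"],s["ft_force"],s["ee_pos"],totool(np.array([.488,-.236,.2])-s["ee_pos"]))
cv2.imwrite("pics/lid1.png",np.hstack([cv2.resize(p[130:260,180:310],(400,400)),cv2.resize(q[100:220,200:320],(400,400))]))
```

```text
0.026196995088749297 34.99958016338496 [ 0.50475797  0.83786225 -3.0557484 ] [0.50101871 0.12571577 0.20950854] [-23.9817553  -27.10880709   0.98486176]
```

View pics/lid1.png

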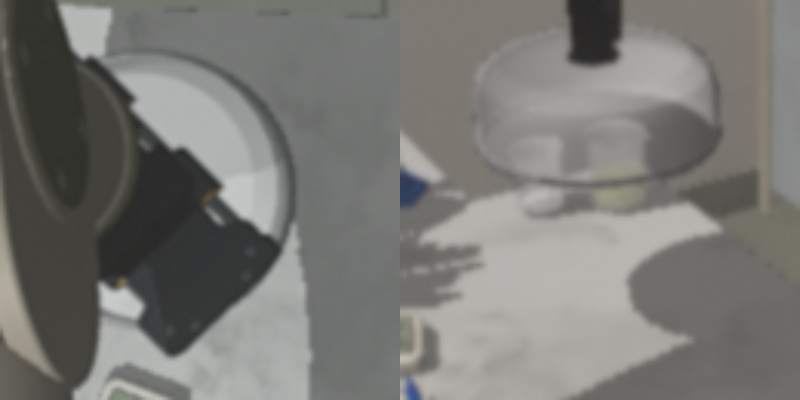

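The lid is lifted and hangs level in the side view. Its rim spans columns of about 222.5 to 296, and its lowest row is about 155.5. I'll compare that with a circle centred on the tool axis.

Run:
```python
from h import *
j,q=look("side");s=r.read_state();e=np.array(s["ee_pos"])
a=np.linspace(0,2*np.pi,361)
t=r.camera_info("top")
for d in((0,0),(.003,0),(0,.003)):
    P=np.stack([e[0]+d[0]+.084*np.cos(a),e[1]+d[1]+.084*np.sin(a),0*a+e[2]-.066],1);u=proj(j,P);v=proj(t,P)
    print(d,u[:,0].min().round(1),u[:,0].max().round(1),u[:,1].max().round(1),'top right/top',v[:,0].max().round(1),v[:,1].min().round(1))
print('top seen right',180+295*.325,'top',130+50*.325)
g=cv2.cvtColor(q,cv2.COLOR_BGR2GRAY).astype(int)
print('row143',g[143,214:232],g[143,286:304]);print('col259',g[148:162,259])
```

```text
(0, 0) 223.2 296.1 157.5 top right/top 275.6 146.9
(0.003, 0) 224.5 297.2 157.2 top right/top 275.6 145.4
(0, 0.003) 222.7 295.4 157.0 top right/top 274.0 146.9
top seen right 275.875 top 146.25
row143 [120 120 121 120 120 120 121 121 123 131 138 133 131 133 133 134 135 135] [ 91  88  87  86  86  84  84  83  84  99 114 118 119 118 117 118 118 119]
col259 [147 147 148 150 151 140 118 101 120 142 147 146 141 133]
```

The lid is centred on the tool to within about 1–2 mm. Carrying it over the rotor.

Call:
arm_command(moves=[-0.6, -0.68, 0, 0, -1.2, -1.355, 0, 0, -1.2, -1.355, 0, 0, -1.2, -1.355, 0, 0, -1.2, -1.355, 0, 0, -1.2, -1.355, 0, 0, -1.2, -1.355, 0, 0, -1.2, -1.355, 0, 0, -1.2, -1.355, 0, 0, -1.2, -1.355, 0, 0, -1.2, -1.355, 0, 0, -1.2, -1.355, 0, 0])

```text
time: 24.87
ee_pos: [0.4934, -0.0851, 0.2105]
eef_rot: [0.372, 0.928, 0.001, -0.0]
ft_force: [1.1, 0.2, -1.8]
width: 0.0267
grip_force: 35.0
```

Call:
arm_command(moves=[-1.2, -1.355, 0, 0, -1.2, -1.355, 0, 0, -1.2, -1.355, 0, 0, -1.2, -1.355, 0, 0, -1.2, -1.355, 0, 0, -1.2, -1.355, 0, 0, -1.2, -1.355, 0, 0, -1.2, -1.355, 0, 0, -0.58, -0.68, 0, 0, 0, 0, 0, 0, 0, 0, 0, 0, 0, 0, 0, 0])

```text
time: 25.87
ee_pos: [0.4883, -0.2357, 0.2105]
eef_rot: [0.371, 0.929, 0.0, -0.0]
ft_force: [0.1, -0.5, -2.4]
width: 0.0264
grip_force: 35.0
```

Run:
```python
from h import *
j,q=look("side");t,p=look("top");s=r.read_state();e=np.array(s["ee_pos"])
print(e,s["width"],totool(np.array([.488,-.236,.127])-e),s["joint_positions"])
a=np.linspace(0,2*np.pi,361)
P=lambda z:np.stack([e[0]+.084*np.cos(a),e[1]+.084*np.sin(a),0*a+z],1)
u=proj(j,P(e[2]-.066));print(u.min(0),u.max(0))
u=proj(t,P(e[2]-.066));print(u.min(0),u.max(0))
cv2.imwrite("pics/lid2.png",np.hstack([cv2.resize(p[150:260,355:465],(400,400)),cv2.resize(q[185:325,270:410],(400,400))]))
```

```text
[ 0.4886727  -0.23506454  0.2105099 ] 0.026317470520030493 [-0.01883859 -0.11963427  8.35090669] [-0.6365589   0.29238718  1.19579266  1.74366678 -0.28290817  1.29903727
  1.43382969]
[300.77159771 191.75791066] [400.20355508 249.42648873]
[375.70755702 159.38248205] [462.78550086 246.69940193]
```

View pics/lid2.png

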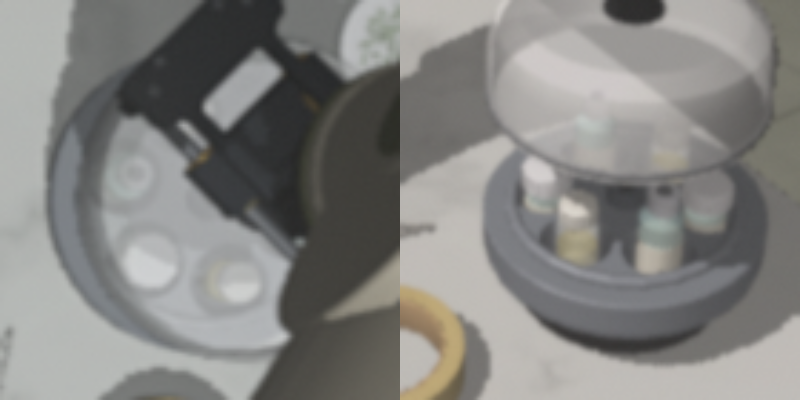

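The lid outline spans columns of about 300.5 to 401 with its bottom row near 249. That matches the prediction for a lid level and centred on the tool. Lowering it.

Call:
arm_command(moves=[0, -0.05, 0.7, 0, 0, 0, 1, 0, 0, 0, 1, 0, 0, 0, 1, 0, 0, 0, 1, 0, 0, 0, 1, 0, 0, 0, 0.7, 0, 0, 0, 0.5, 0, 0, 0, 0.4, 0, 0, 0, 0.4, 0, 0, 0, 0, 0, 0, 0, 0, 0])

```text
time: 26.97
ee_pos: [0.4883, -0.2362, 0.1336]
eef_rot: [0.371, 0.929, 0.0, 0.0]
ft_force: [-0.2, 0.2, -2.4]
width: 0.0266
grip_force: 35.0
```

Call:
arm_command(moves=[0, 0, 0.2, 0, 0, 0, 0.2, 0, 0, 0, 0, 0, 0, 0, 0, 0])

```text
time: 27.3
ee_pos: [0.4883, -0.2361, 0.1295]
eef_rot: [0.371, 0.929, 0.0, -0.0]
ft_force: [-0.4, 0.6, -1.2]
width: 0.0267
grip_force: 35.0
```

Call:
arm_command(moves=[0, 0, 0.1, 0, 0, 0, 0.1, 0, 0, 0, 0, 0, 0, 0, 0, 0])

```text
time: 27.63
ee_pos: [0.4882, -0.2361, 0.1275]
eef_rot: [0.371, 0.929, 0.0, -0.0]
ft_force: [-0.1, 0.2, -2.3]
width: 0.0266
grip_force: 35.0
```

Call:
arm_command(moves=[0, 0, 0.1, 0, 0, 0, 0, 0, 0, 0, 0, 0])

```text
time: 27.88
ee_pos: [0.4884, -0.2363, 0.127]
eef_rot: [0.371, 0.929, 0.0, 0.0]
ft_force: [-3.1, 1.7, 5.2]
width: 0.0266
grip_force: 35.0
```

Contact came at the expected height (0.127). Releasing the lid and backing off.

Call:
arm_command(moves=[0, 0, 0, 0, 0, 0, 0, 0, 0, 0, 0, 0, 0, 0, 0, 0, 0, 0, 0, 0], fingers=65)

```text
time: 28.3
ee_pos: [0.4883, -0.2362, 0.1265]
eef_rot: [0.371, 0.929, -0.0, 0.0]
ft_force: [0.6, -0.1, 0.1]
width: 0.0512
grip_force: 0.0
```

Call:
arm_command(moves=[0, 0, -1, 0, 0, 0, -2, 0, 0, 0, -3, 0, 0, 0, -3, 0, 2, 2, -2, 0, 2, 2, 0, 0, 2, 2, 0, 0, 2, 2, 0, 0, 2, 2, 0, 0, 2, 2, 0, 0, 0, 0, 0, 0, 0, 0, 0, 0])

```text
time: 29.3
ee_pos: [0.4842, -0.0649, 0.237]
eef_rot: [0.37, 0.929, 0.001, -0.0]
ft_force: [-0.1, -0.4, 0.5]
width: 0.0566
grip_force: 0.0
```

Run:
```python
from h import *
j,q=look("side");t,p=look("top")
a=np.linspace(0,2*np.pi,361)
u=proj(j,np.stack([.488+.084*np.cos(a),-.236+.084*np.sin(a),0*a+.061],1));print(u.min(0),u.max(0))
print('knob pred',proj(t,(.488,-.236,.149)),proj(j,(.488,-.236,.139)))
cv2.imwrite("pics/lid3.png",np.hstack([cv2.resize(p[150:260,355:465],(400,400)),cv2.resize(q[185:325,270:410],(400,400))]))
```

```text
[301.25383859 227.92291042] [394.60117163 289.4110791 ]
knob pred [420.31875798 203.20367678] [350.04878431 220.68027175]
```

View pics/lid3.png

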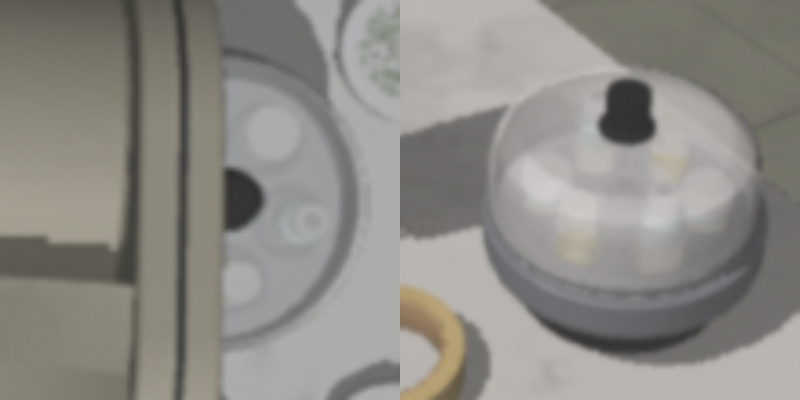

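In the last picture the lid sits level and centred. Its front rim is at about row 287 against a predicted 289, and the vials under it are upright. Handing in.

```bash
python3 -c "
from bench import r
print(r.close_job())"
```

```text
the job is handed in; nothing more can be done
None
```

I handed the job in at about 29 s: the three loose vials are in the wells opposite their own kind, and the lid is on the rotor, level and centred in the last side view; no verdict was returned.

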